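Roll a turned blank into the V-cradle and push it up to the stop

ROBOT

A 6-joint arm with a two-finger parallel gripper is mounted at the origin on the work surface. World frame = base frame: x ahead of the robot, y to its left, z up, the work surface at z = 0. Lengths are in m, angles in rad, forces in N, time in s.
With the tool pointing down it reaches from about 0.25 to 0.775 m from the base axis. Payload 4 kg.
Tool frame: the origin (TCP) lies on the centre line of the jaws, within the pads' length; the fingertips stand 8 mm ahead of it and the grasp point (between the pads) lies 11 mm behind it; z points along the fingers, y is the direction in which the jaws open and shut (so a half turn about z gives the same grasp; the last joint's range is limited). The gripper opens to 94 mm and grips with 3 to 60 N. Pads are 16 mm wide; open, the fingers measure 119 mm over their backs; the gripper's body (75 mm by 177 mm) begins 78 mm behind the grasp point.
Start: joints at [-1.258, 0.087, 1.371, -0, 1.684, -0.103], TCP at [0.222, -0.503, 0.214] pointing down, gripper open.
Joint ranges: [-3.1, 3.1], [-0.76, 2.03], [0.27, 2.55], [-1.08, 4.22], [0.17, 2.65], [-2.57, 2.57]. Speed limits (rad/s): [2.79, 2.79, 3.14, 3.14, 3.14, 3.14].

INTERFACE

Orientations are given as [roll, pitch, yaw] about the fixed x, y, z axes, in that order (R = Rz(yaw) Ry(pitch) Rx(roll)).
In Python, from bench import robot, cams, close_job gives the robot as it stands.
- The arm moves only by the tool arm_command, never from a script. Its argument "plan" is one flat list of numbers, 7 for each row, row after row: the shift along the tool's x, y, z in cm, then the turn, a rotation vector about the tool's x, y, z in degrees, then the closure, from 0 (fully open) to 1 (shut). A call has 1 to 8 rows; each row shifts and turns the commanded pose from where the row before left it, along the tool's axes as they then stand; what a row does not reach is not made up. A row lasts 1/8 s, in which the tool goes at most 62.5 mm and 10.7 degrees, less where a joint would pass 70% of its speed; a pose out of reach is approached as far as the arm can. A call with a gripper value outside its range is refused whole. The fingers move at their own pace and stop on an object; the grip force is fixed at half the most. Time passes only in rows, so rows that do not move let the fingers close. It gives the time, the measured TCP pose, the force and the opening at its end, in the units of the state.
- robot.get_obs(): the state, without advancing time (a new reading comes with each control period).
- cams.snapshot(name): name is "side" or "top"; returns a dict with "pixels" (480x640x3 uint8, red, green, blue), "fov_y" (degrees; the focal length in pixels is half the picture's height over the tangent of half this angle, whatever the lens; pixels are square), "cx", "cy" (the principal point, pixels), "camera_from_world" (4x4, takes a point from world to camera coordinates). Camera axes: x right, y up, looking along -z (the intrinsics and any distortion apply to the point x, -y, -z); pixel columns grow to the right and rows downward; lengths in m; the calibration is good to about 2 mm. A picture is of the moment at which its call begins. There is no depth.
- close_job(): hands the job in, once; it reports no verdict.
The state is a dict: "time": time; "joint_positions": joint angles; "qvel": joint speeds; "joint_torque": joint torques, N m; "tool_pos": TCP position; "ee_rot": TCP orientation; "wrist_force": force on the tool from outside, world axes, zero at the start; "wrist_torque": the same for the moment, N m; "width": finger opening in m.
Only numpy, scipy, OpenCV 4.12 (cv2) and the standard library are available. Lean on these libraries where they do the work, as an engineer would, in place of code of your own. Each camera call takes 0.05 s, during which the arm holds its last target.

TASK

Roll the round maple blank by its side along the bench, over the ramp and down into the groove of the V-cradle, so that it lies straight in the groove and still short of the end stop. Then push it endwise along the groove with a fingertip until its far end touches the stop, and leave it lying there. Only push: do not lift, carry or tip up the blank, and leave the other things on the bench where they stand.

Things in the scene. Friction and masses are not known exactly. Their poses are not given: they have to be found in the camera images.
- bar: The blank: a round bar of pale maple, 50 mm in diameter, 130 mm long, 0.13 to 0.25 kg, lying midway between left and right. A finger that bears on it above its axis jams it against the bench instead of rolling it. Origin: centre of the bar, on its axis (25 mm above the bench). Its x axis is the bar's axis, pointing away from the robot (within 0.25 rad of world x at the start); y and z turn as it rolls.
- bar_far_end (a point): Centre of the bar's far end face, 65 mm from the bar's centre along its +x axis.
- cradle: The V-cradle: a fixed pale wood block 250 mm long (its x, within 0.08 rad of world x) and 164 mm wide (y), left or right of the bar. Both flanks are ramps of 11 degrees, from the bench at y = +-82 mm up to crests 12.8 mm high at y = +-17 mm; between the crests a V-groove lined with dark wood runs along x, so a bar can be rolled in from either side. Origin: at bench height (z = 0) under the groove's line.
- cradle_groove (a point): Middle of the cradle's length of groove as the bar lies in it: the bar's axis then runs through this point along x, 32 mm above the bench (the bar's top at 57 mm), at cradle x = -25 mm, y = 0. Axes as the cradle's. The groove's bottom is 3 mm above the bench, its sides rise at 30 degrees. It is open at the near end (cradle x = -140 mm) and closed by the stop at x = +90 mm.
- cradle_stop (a point): Middle of the face of the end stop that the bar's far end must touch: cradle x = +90 mm, y = 0, 32 mm above the bench; axes as the cradle's. The stop is a dark wood block across the cradle's far end, 44 mm wide, 20 mm thick, its top 43 mm above the bench. When the bar touches it, bar_far_end lies on this point.
- bench_hook: Bystander, fixed: a flat plywood board 220 x 150 x 14 mm with a cleat across its far end (top 36 mm above the bench), on the other side of the bar from the cradle. Origin: centre of its underside.
- glue: Bystander: white glue bottle, 54 mm in diameter, about 130 mm tall, beyond the bar. Origin: centre of its underside.
- jar: Bystander: amber jar, 64 mm in diameter, 75 mm tall, beyond the bar. Origin: centre of its underside.
- mallet: Bystander: wooden hammer, about 270 mm long, lying on the bench between the robot and the bar. Origin: under its middle.
- driver: Bystander: screwdriver, about 200 mm long, lying on the bench between the robot and the bar. Origin: under its middle.
- plane: Bystander: small wooden plane, 110 x 36 mm, about 60 mm tall, to the right of the jar. Origin: centre of its underside.
- pin_cup: Bystander: dark steel cup, 72 mm in diameter, 85 mm tall, to the left of the glue bottle. Origin: centre of its underside.
Not all that is in view belongs to the job. What is shaped like the bar but blue is not meant.

How it is judged:
On the way, in this order (a step that is already met when the one before it is completed fails the run):
1. the blank has rolled (turned about its own axis by at least 0.5 rad) on its way to the groove (angle between bar's own z axis and vertical above 0.5 rad and (y of bar in the frame of cradle above 0.02 m or y of bar in the frame of cradle below -0.02 m)).
2. the blank lies in the groove, still more than 12 mm short of the stop (y of bar in the frame of cradle between -0.005 and 0.005 m and z of bar in the frame of cradle between 0.028 and 0.036 m and angle between the x axis of bar and the x axis of cradle, either way round below 0.06 rad and x of bar_far_end in the frame of cradle_stop below -0.012 m), for 0.3 s.
3. the blank, still in the groove, has reached the stop (y of bar in the frame of cradle between -0.005 and 0.005 m and z of bar in the frame of cradle between 0.028 and 0.036 m and angle between the x axis of bar and the x axis of cradle, either way round below 0.06 rad and x of bar_far_end in the frame of cradle_stop above -0.004 m), for 0.2 s.
At the end, for the whole second after the job is handed in: The blank lies at rest in the cradle's groove (axis within 5 mm sideways and 4 mm in height of its seat, within 0.06 rad of the groove's direction), its far end within 4 mm of the stop (all of step 3 and x of bar_far_end in the frame of cradle_stop below 0.004 m and linear speed of bar below 0.01 m/s); the robot touches nothing.
It fails at once if the blank is lifted or carried: its centre rises above 32 mm over the open bench, or above 50 mm anywhere (height (world z) of bar above 0.05 m or (height (world z) of bar above 0.032 m and not (y of bar in the frame of cradle between -0.1 and 0.1 m))).
It fails at once if the blank is tipped up on one end (axis more than 0.3 rad from level) (angle between bar's own x axis and vertical below 1.27 rad).
It fails at once if a bystander (bottle, jar, hammer, screwdriver, plane or cup) is moved by more than 15 mm (distance of any of glue, jar, mallet, driver, plane, pin_cup from where it was at the start of the episode above 0.015 m).
It also fails if it takes over 64 s, if anything falls off the work surface, if the arm or the gripper's body presses on something with over 40 N, if the wrist force passes 120 N, or if a joint passes its speed limit or range.

## Working session

There is one attempt and no reset: what is moved stays moved. The work goes in short steps, Python scripts to look and compute and a tool call to move; the robot and the scene stay as the last step left them, time stands still between calls to the robot, and variables do not carry over. Pictures are saved under pics/ and viewed, and the job is handed in when it is done.

Besides the shell and the picture viewer there is one more tool, called after "Request:" as name(argument=value, ...), one argument or row to a line, values as JSON. arm_command: Moves the arm, as the interface text tells. Its arguments: {"type":"object","properties":{"plan":{"type":"array","items":{"type":"number"}}},"required":["plan"]}

```bash
ls; mkdir -p pics
python3 - <<'E'
from bench import robot,cams
import cv2,numpy as np
for n in("side","top"):
    s=cams.snapshot(n); cv2.imwrite(f"pics/{n}0.png",s["pixels"][:,:,::-1])
    print(n,{k:v for k,v in s.items() if k!="pixels"})
print(robot.get_obs())
E
```

```text
pics
side {'fov_y': 55.57940613861707, 'cx': 321.80170200575446, 'cy': 241.09156222336887, 'camera_from_world': array([[ 0.99988523, -0.01387371,  0.00608728, -0.52375533],
       [ 0.00592996,  0.72811618,  0.68542809, -0.04474458],
       [-0.01394168, -0.68531332,  0.72811488, -0.89603216],
       [ 0.        ,  0.        ,  0.        ,  1.        ]])}
top {'fov_y': 50.646238231956445, 'cx': 314.6723058542859, 'cy': 253.85343758246648, 'camera_from_world': array([[ 2.37353954e-02, -9.99718198e-01,  3.93728530e-04,
        -5.68946584e-03],
       [ 9.98606405e-01,  2.37275650e-02,  4.71407433e-02,
        -5.18439976e-01],
       [-4.71368012e-02, -7.25724348e-04,  9.98888180e-01,
        -1.03375661e+00],
       [ 0.00000000e+00,  0.00000000e+00,  0.00000000e+00,
         1.00000000e+00]])}
{'time': 0.1, 'joint_positions': array([-1.25804043e+00,  8.78991486e-02,  1.37207602e+00, -2.77778936e-05,
        1.68361805e+00, -1.03133291e-01]), 'qvel': array([ 1.44634312e-03, -1.26985522e-04, -4.69489682e-03, -2.90054670e-04,
        2.55149177e-03, -3.70672094e-05]), 'joint_torque': array([ 2.11529179e-03, -3.41252160e+01, -3.03302586e+01,  7.19554257e-02,
        3.04228789e-02, -1.01752266e-04]), 'tool_pos': array([ 0.2220247 , -0.50267341,  0.2124251 ]), 'ee_rot': array([-3.13959988e+00, -1.78498158e-04,  4.15885913e-01]), 'wrist_force': array([-0.47913929,  0.39720835, -0.63134635]), 'wrist_torque': array([-0.00213706, -0.00650321, -0.03523463]), 'width': 0.09419713306321355}
```

View pics/side0.png

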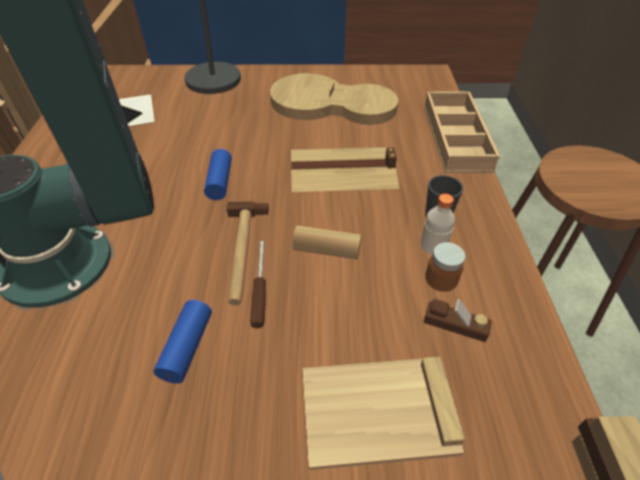

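View pics/top0.png

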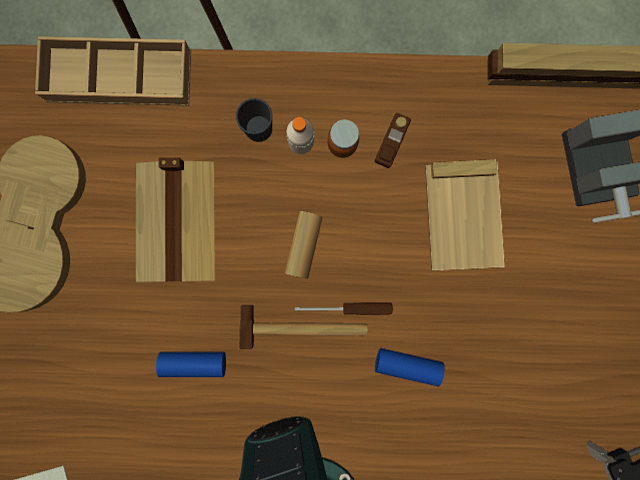

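Candidates for the bar, in top-view pixels: the pale maple bar at (303,245), and blue cylinders at (190,364) and (410,367). I choose (303,245). Candidates for the cradle: the block with the dark groove at (175,222), and the bench hook at (465,215), which has a cleat and no groove. I choose (175,222).

```bash
cat > h.py <<'E'
from bench import robot,cams
import cv2,numpy as np
def ray(s,u,v):
    f=240/np.tan(np.radians(s["fov_y"])/2); T=s["camera_from_world"]; R=T[:3,:3]
    d=np.array([(u-s["cx"])/f,-(v-s["cy"])/f,-1.0])
    return -R.T@T[:3,3], R.T@d
def onz(s,u,v,z):
    o,d=ray(s,u,v); return o+d*(z-o[2])/d[2]
def proj(s,p):
    f=240/np.tan(np.radians(s["fov_y"])/2); T=s["camera_from_world"]
    c=T[:3,:3]@np.asarray(p,float)+T[:3,3]
    return np.array([s["cx"]+f*c[0]/-c[2], s["cy"]-f*c[1]/-c[2]])
def crop(s,x0,y0,x1,y1,name,k=5):
    cv2.imwrite("pics/"+name,cv2.resize(s["pixels"][y0:y1,x0:x1,::-1],None,fx=k,fy=k,interpolation=cv2.INTER_CUBIC))
E
python3 - <<'E'
from h import *
s=cams.snapshot("top")
crop(s,120,150,340,290,"c0.png",3.6)
hsv=cv2.cvtColor(s["pixels"],cv2.COLOR_RGB2HSV)
for u,v in[(303,245),(315,220),(300,270),(150,220),(195,220),(174,220),(250,220),(250,250),(340,240),(465,215)]: print(u,v,hsv[v,u])
E
```

```text
303 245 [ 22 118 147]
315 220 [ 18 136 133]
300 270 [ 18 132 145]
150 220 [ 20 110 151]
195 220 [ 21 126 148]
174 220 [ 12 173  68]
250 220 [ 15 162 118]
250 250 [ 15 161 130]
340 240 [ 15 164 126]
465 215 [ 20 104 176]
```

View pics/c0.png

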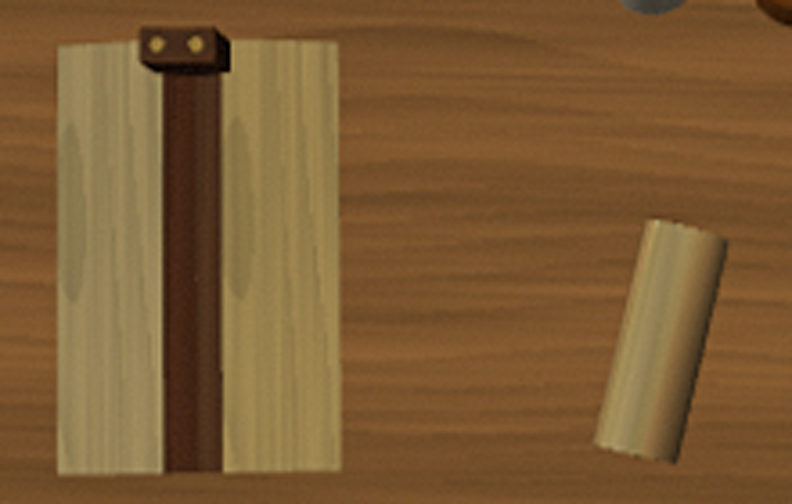

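The crop confirms the pale bar, with ends near (311,214) and (297,276), and the cradle with its dark groove near u≈173 and the stop near (171,163).

```bash
cat > m.py <<'E'
from h import *
def wood(s):
    hsv=cv2.cvtColor(s["pixels"],cv2.COLOR_RGB2HSV)
    return cv2.inRange(hsv,(16,60,95),(30,148,255))
def measure_bar(s,box,z=0.025):
    x0,y0,x1,y1=box
    m=np.zeros((480,640),np.uint8); m[y0:y1,x0:x1]=wood(s)[y0:y1,x0:x1]
    m=cv2.morphologyEx(m,cv2.MORPH_CLOSE,np.ones((5,5)));m=cv2.morphologyEx(m,cv2.MORPH_OPEN,np.ones((5,5)))
    c=max(cv2.findContours(m,0,2)[0],key=cv2.contourArea)
    b=cv2.boxPoints(cv2.minAreaRect(c)); 
    b=b[np.argsort(b[:,1])]
    far=b[:2].mean(0);near=b[2:].mean(0)
    F=onz(s,*far,z);N=onz(s,*near,z)
    return far,near,F,N,b
E
python3 - <<'E'
from m import *
s=cams.snapshot("top")
far,near,F,N,b=measure_bar(s,(265,190,345,300))
print("bar px",far,near,"far",F,"near",N,"len",np.linalg.norm(F-N),"yaw",np.arctan2(*(F-N)[[1,0]]),"ctr",(F+N)/2,"wid",np.linalg.norm(onz(s,*b[0],.025)-onz(s,*b[1],.025)))
hsv=cv2.cvtColor(s["pixels"],cv2.COLOR_RGB2HSV)
rows=np.arange(180,275,5);L=[];Rr=[];LO=[];RO=[]
w=wood(s)
for r in rows:
    d=np.where(hsv[r,155:195,2]<100)[0]+155
    L.append(onz(s,d.min()-.0,r+.5,.0128)); Rr.append(onz(s,d.max()+1,r+.5,.0128))
    d=np.where(w[r,120:235])[0]+120
    LO.append(onz(s,d.min(),r+.5,0));RO.append(onz(s,d.max()+1,r+.5,0))
for q in(L,Rr,LO,RO):
    q=np.array(q);p=np.polyfit(q[:,0],q[:,1],1);print("line y=%.4f x+ %.4f, y@.53=%.4f"%(p[0],p[1],np.polyval(p,.53)), np.std(q[:,1]-np.polyval(p,q[:,0])))
# near/far edges
for u in(145,155,190,200,208):
    d=np.where(w[140:300,u])[0]+140
    # height of ramp
    print(u,onz(s,u+.5,d.max()+1,0.006)[:2],onz(s,u+.5,d.min(),.006)[:2])
# stop front face top edge
for u in (163,170,175,180): print(u,hsv[150:180,u,2])
E
```

```text
bar px [309.58826 212.14708] [293.6471 275.9118] far [0.60294016 0.01903371 0.025     ] near [0.47193163 0.04827719 0.025     ] len 0.13423269387227657 yaw -0.21961781435720681 ctr [0.5374359  0.03365545 0.025     ] wid 0.043167894827689936
line y=0.0429 x+ 0.2926, y@.53=0.3153 0.0005585171336974958
line y=0.0361 x+ 0.2624, y@.53=0.2815 0.0010207311161927921
line y=0.0404 x+ 0.3587, y@.53=0.3801 3.984585087898707e-17
line y=0.0478 x+ 0.1899, y@.53=0.2152 0.0005532407707699497
145 [0.45212813 0.35514465] [0.70265023 0.36503485]
155 [0.45261907 0.33446405] [0.70526011 0.34420284]
190 [0.45433739 0.26207942] [0.70700488 0.27099649]
200 [0.45689333 0.24146833] [0.7075034  0.25007965]
208 [0.45728616 0.22492092] [0.70790223 0.23334595]
163 [113 115 112 109 117 122 130  97  69  61 114 149 155 160 105  66  80  49
  18  15 107 150 155 147 143 145 145 145 147 146]
170 [116 114 117 112 114 123 130 107  75  67  69  68  65  66  68  76  80  45
  19  22  31  63  68  66  66  68  66  65  68  65]
175 [113 115 118 116 116 122 128  97  67  62 108 150 164 140  90  71  75  46
  18  22  19  61  74  72  72  73  73  73  74  70]
180 [113 113 118 115 118 122 127 125  72  23  13  24  21  23  23  28  28  27
  24  16  44  64  68  67  66  63  65  66  63  65]
```

```bash
cat > t.py <<'E'
from h import *
from scipy.spatial.transform import Rotation as Ro
def target(bc,beta,gap,tz,tilt=20,along=0.,bz=.025):
    """TCP pose to push bar at centre bc(xy),yaw beta, with gap (m) from contact; returns pos,R"""
    t=np.radians(tilt);p=np.array([-np.sin(beta),np.cos(beta)])
    dp=(.033-(bz-tz)*np.sin(t))/np.cos(t)+gap
    xy=np.array(bc)-dp*p+along*np.array([np.cos(beta),np.sin(beta)])
    R=Ro.from_euler('xyz',[np.pi,0,np.pi/2+beta])*Ro.from_rotvec([0,t,0])
    return np.array([*xy,tz]),R
def cur():
    o=robot.get_obs(); return np.array(o["tool_pos"]),Ro.from_euler('xyz',o["ee_rot"])
def delta(P,R,P2,R2):
    return (R.inv().apply(P2-P)*100).round(2),np.degrees((R.inv()*R2).as_rotvec()).round(2)
E
python3 - <<'E'
from t import *
s=cams.snapshot("top")
C=np.array([(300,210.8),(321.9,216.1),(308,278.9),(285.3,273.1)])
F=onz(s,*C[:2].mean(0),.025);N=onz(s,*C[2:].mean(0),.025)
print(F,N,np.linalg.norm(F-N),(F+N)/2,np.arctan2(*(F-N)[[1,0]]))
hsv=cv2.cvtColor(s["pixels"],cv2.COLOR_RGB2HSV)
print(hsv[245,286:324].tolist())
ss=cams.snapshot("side")
c=(F+N)/2; print("side proj far/near axis",proj(ss,F),proj(ss,N))
for n,px in dict(glue=(300,140),jar=(343,135),hookL=(427,165),hookN=(432,269),malletL=(240,306),driver=(297,307)).items(): print(n,onz(s,*px,.02)[:2])
bc=c[:2];P,R=cur()
for g,z in((.03,.12),(.03,.0155)):
    P2,R2=target(bc,-.21,g,z);print(P2,R2.as_euler('xyz'),delta(P,R,P2,R2));P,R=P2,R2
E
```

```text
[0.60032965 0.01618525 0.025     ] [0.47189746 0.0421699  0.025     ] 0.13103445586189405 [0.53611356 0.02917758 0.025     ] -0.19962724510937158
[[15, 164, 137], [15, 168, 135], [15, 161, 136], [15, 166, 138], [15, 165, 131], [16, 142, 135], [19, 133, 148], [21, 126, 156], [22, 120, 164], [21, 117, 157], [22, 110, 158], [22, 109, 159], [20, 104, 154], [21, 110, 151], [21, 109, 148], [21, 113, 142], [22, 112, 141], [21, 116, 147], [20, 122, 152], [19, 127, 154], [19, 130, 147], [17, 138, 140], [17, 135, 132], [17, 140, 124], [17, 141, 114], [17, 136, 105], [17, 142, 90], [16, 143, 84], [17, 131, 68], [18, 145, 60], [15, 165, 133], [15, 159, 136], [15, 166, 132], [15, 163, 130], [15, 164, 132], [15, 167, 130], [16, 164, 131], [15, 162, 129]]
side proj far/near axis [360.59349774 247.31597191] [295.70118655 238.15264011]
glue [0.75308228 0.04255988]
jar [ 0.76567307 -0.04615629]
hookL [ 0.70713365 -0.22082666]
hookN [ 0.49277024 -0.23389973]
malletL [0.4081407  0.15615377]
driver [0.40886534 0.04003018]
[ 0.51533114 -0.06832725  0.12      ] [ 3.14159265 -0.34906585  1.36079633] (array([ 44.38, -27.91,   9.33]), array([  9.41,  18.46, -53.58]))
[ 0.52325989 -0.03112796  0.0155    ] [ 3.14159265 -0.34906585  1.36079633] (array([ 0.  ,  0.  , 11.12]), array([0., 0., 0.]))
```

```bash
cat >> t.py <<'E'
def rows(P,R,P2,R2,n):
    rv=(R.inv()*R2).as_rotvec()
    p,r=P,R
    for i in range(1,n+1):
        q=P+(P2-P)*i/n; rn=R*Ro.from_rotvec(rv*i/n)
        d=delta(p,r,q,rn); print(*d[0].round(1),*d[1].round(1)); p,r=q,rn
E
sed -i 's/(16,60,95),(30,148,255)/(16,60,50),(30,150,255)/' m.py
python3 - <<'E'
from t import *
P,R=cur();rows(P,R,*target((.536,.029),-.20,.03,.12),11)
E
```

```text
4.0 -2.5 0.8 0.9 1.7 -4.9
4.2 -2.2 1.0 0.9 1.7 -4.9
4.4 -1.8 1.2 0.9 1.7 -4.9
4.4 -1.4 1.3 0.9 1.7 -4.9
4.5 -1.0 1.5 0.9 1.7 -4.9
4.5 -0.6 1.6 0.9 1.7 -4.9
4.5 -0.2 1.7 0.9 1.7 -4.9
4.5 0.3 1.9 0.9 1.7 -4.9
4.4 0.7 2.0 0.9 1.7 -4.9
4.2 1.1 2.1 0.9 1.7 -4.9
4.0 1.5 2.2 0.9 1.7 -4.9
```

Request:
arm_command(
  plan=[4,-2.5,0.8,0.9,1.7,-4.9,0,4.2,-2.2,1,0.9,1.7,-4.9,0,4.4,-1.8,1.2,0.9,1.7,-4.9,0,4.4,-1.4,1.3,0.9,1.7,-4.9,0,4.5,-1,1.5,0.9,1.7,-4.9,0,4.5,-0.6,1.6,0.9,1.7,-4.9,0,4.5,-0.2,1.7,0.9,1.7,-4.9,0,4.5,0.3,1.9,0.9,1.7,-4.9,0],
)

```text
time: 1.3
tool_pos: [0.4356, -0.1856, 0.1464]
ee_rot: [-3.104, -0.261, 1.102]
wrist_force: [0.7, -0.5, 0.2]
width: 0.0938
```

Request:
arm_command(
  plan=[4.4,0.7,2,0.9,1.7,-4.9,0,4.2,1.1,2.1,0.9,1.7,-4.9,0,4,1.5,2.2,0.9,1.7,-4.9,0,0,0,0,0,0,0,0],
)

```text
time: 1.8
tool_pos: [0.5163, -0.0671, 0.1204]
ee_rot: [-3.135, -0.356, 1.369]
wrist_force: [-0.2, -0.5, -0.8]
width: 0.094
```

Run:
```python
from t import *
from m import measure_bar
P,R=cur();print(P,R.as_euler('xyz'))
s=cams.snapshot("top");cv2.imwrite("pics/top1.png",s["pixels"][:,:,::-1])
cv2.imwrite("pics/side1.png",cams.snapshot("side")["pixels"][:,:,::-1])
T=target((.536,.029),-.20,.025,.0165);print(T[0],delta(P,R,*T))
```

```text
[ 0.51628973 -0.06709403  0.12043593] [-3.13495471 -0.35640189  1.36907997]
[ 0.52467106 -0.02688743  0.0165    ] (array([ 0.22,  0.09, 11.17]), array([-0.35, -0.42, -0.09]))
```

View pics/top1.png

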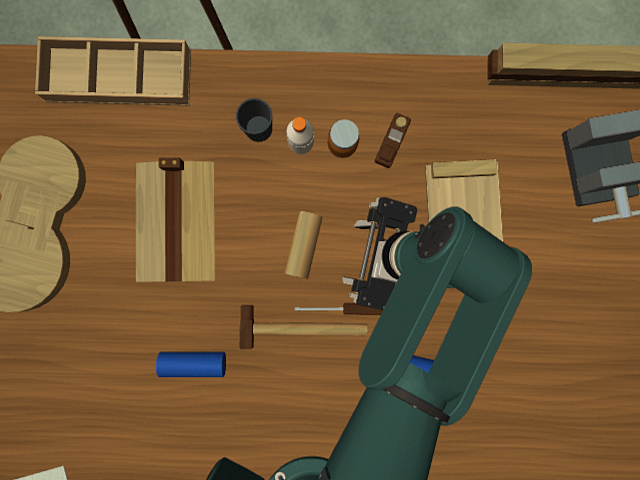

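The top view shows the fingers at about (362,218) and (348,285), parallel to the bar at (303,245) and to its right. Next is the descent along the fingers.

Request:
arm_command(
  plan=[0,0,4,0,0,0,0,0.1,0,4,-0.2,-0.2,0,0,0.1,0,2,-0.2,-0.2,0,0,0,0,1.1,0,0,0,0,0,0,0,0,0,0,0],
)

```text
time: 2.52
tool_pos: [0.5238, -0.0303, 0.0183]
ee_rot: [3.139, -0.348, 1.365]
wrist_force: [-0.2, 0.1, 0.4]
width: 0.094
```

Run:
```python
from t import *
from m import measure_bar
P,R=cur();print(P,R.as_euler('xyz'))
s=cams.snapshot("top")
far,near,F,N,b=measure_bar(s,(265,190,330,300));print(far,near,(F+N)/2,np.linalg.norm(F-N),np.arctan2(*(F-N)[[1,0]]))
crop(s,260,180,420,300,"c1.png",5)
```

```text
[ 0.52375908 -0.03032039  0.01827367] [ 3.13916741 -0.34834143  1.3650258 ]
[310.72687 212.36948] [295.42914 276.34174] [0.53684168 0.03066409 0.025     ] 0.13433129949747322 -0.20951081280276793
```

View pics/c1.png

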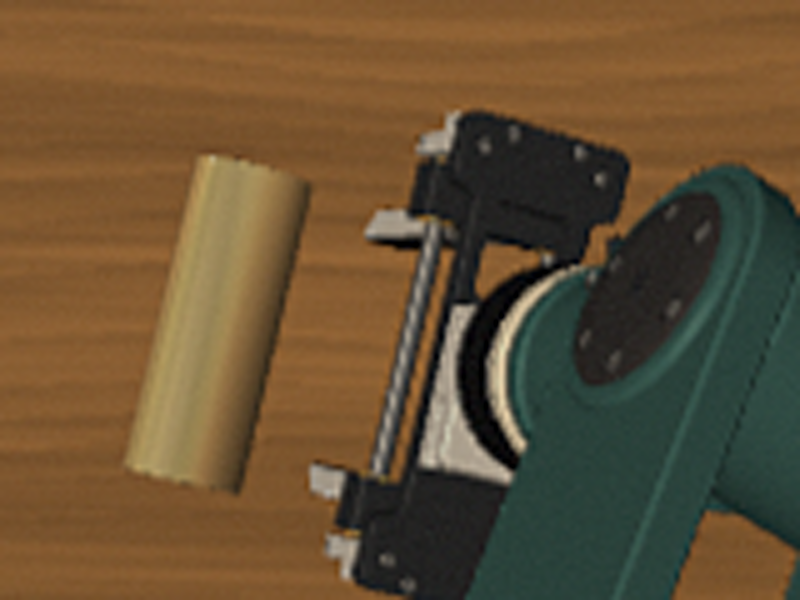

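```bash
cat >> t.py <<'E'
def gy(x): return .2983+.04*(x-.53)
def bz(x,y):
    d=gy(x)-y
    return .025+max(0,min(.0128,(.082+.0024-d)*np.tan(np.radians(11))))
def follow(P,R,c,beta,ys,betas,dtz=-.008,gap=0,dmax=1.2):
    x,y=c;p,r=P,R;b0=beta
    for y2,b in zip(ys,betas):
        x+=-np.tan((b0+b)/2)*(y2-y);y=y2;b0=b
        z=bz(x,y);P2,R2=target((x,y),b,gap,z+dtz,bz=z)
        d=delta(p,r,P2,R2);print(*d[0].round(1),*d[1].round(1)," | bar %.3f %.3f b%.2f z%.3f"%(x,y,b,z));p,r=P2,R2
E
python3 - <<'E'
from t import *
P,R=cur()
T=target((.536,.0295),-.205,0.003,.017);print("approach",delta(P,R,*T))
ys=.0295+.01*np.arange(1,17);follow(*T,(.536,.0295),-.205,ys,-.205+.245*np.arange(1,17)/16)
E
```

```text
approach (array([ 2.37, -0.09,  1.07]), array([ 0.24,  0.05, -0.01]))
1.2 0.0 0.4 0.3 0.0 -0.8  | bar 0.538 0.040 b-0.19 z0.025
1.0 0.0 0.4 0.3 -0.0 -0.8  | bar 0.540 0.050 b-0.17 z0.025
1.0 0.0 0.4 0.3 0.0 -0.8  | bar 0.542 0.059 b-0.16 z0.025
1.0 0.0 0.4 0.3 -0.0 -0.8  | bar 0.543 0.070 b-0.14 z0.025
1.0 0.0 0.4 0.3 0.0 -0.8  | bar 0.544 0.080 b-0.13 z0.025
1.0 0.0 0.3 0.3 0.0 -0.8  | bar 0.546 0.089 b-0.11 z0.025
1.0 0.0 0.3 0.3 0.0 -0.8  | bar 0.547 0.100 b-0.10 z0.025
0.9 0.0 0.3 0.3 0.0 -0.8  | bar 0.548 0.110 b-0.08 z0.025
0.9 0.0 0.3 0.3 -0.0 -0.8  | bar 0.548 0.119 b-0.07 z0.025
0.9 0.0 0.3 0.3 -0.0 -0.8  | bar 0.549 0.130 b-0.05 z0.025
0.9 0.0 0.3 0.3 0.0 -0.8  | bar 0.549 0.140 b-0.04 z0.025
0.9 0.0 0.3 0.3 0.0 -0.8  | bar 0.550 0.149 b-0.02 z0.025
0.9 0.0 0.3 0.3 0.0 -0.8  | bar 0.550 0.160 b-0.01 z0.025
0.9 0.0 0.3 0.3 0.0 -0.8  | bar 0.550 0.170 b0.01 z0.025
0.9 0.0 0.3 0.3 0.0 -0.8  | bar 0.550 0.179 b0.02 z0.025
0.9 0.0 0.3 0.3 0.0 -0.8  | bar 0.549 0.190 b0.04 z0.025
```

Request:
arm_command(
  plan=[0.8,-0.1,0.4,0,0,0,0,0.8,0,0.35,0,0,0,0,0.8,0,0.3,0,0,0,0,0.95,0,0.35,0.3,0,-0.8,0,0.95,0,0.35,0.3,0,-0.8,0,0.95,0,0.35,0.3,0,-0.8,0],
)

```text
time: 3.32
tool_pos: [0.5343, 0.0268, 0.0164]
ee_rot: [3.139, -0.349, 1.412]
wrist_force: [-0.2, -0.2, -0.2]
width: 0.0942
```

```bash
cat > look.py <<'E'
from t import *
from m import measure_bar
import sys
P,R=cur();print(P,R.as_euler('xyz'),robot.get_obs()["wrist_force"])
s=cams.snapshot("top");cv2.imwrite("pics/top_%s.png"%sys.argv[1],s["pixels"][:,:,::-1])
x0,x1=int(sys.argv[2]),int(sys.argv[3]);k=4
crop(s,x0,180,x1,300,"c_%s.png"%sys.argv[1],min(5,780//(x1-x0)))
E
python3 look.py a 220 380
```

```text
[0.53428498 0.0268254  0.01643991] [ 3.13932685 -0.34856462  1.41197447] [-0.19160221 -0.19219375 -0.21925615]
```

View pics/c_a.png

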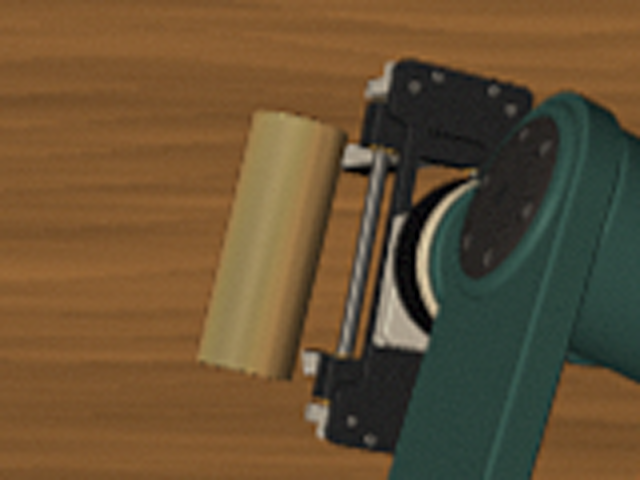

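The far finger bears on the bar and the near one trails by about 4 mm. The bar has rolled to about (288,241). I continue, turning as I go.

Request:
arm_command(
  plan=[0.9,0,0.32,0.3,0,-0.9,0,0.9,0,0.32,0.3,0,-0.9,0,0.9,0,0.32,0.3,0,-0.9,0,0.9,0,0.32,0.3,0,-0.9,0,0.9,0,0.32,0.3,0,-0.9,0],
)

```text
time: 4.0
tool_pos: [0.5403, 0.074, 0.0167]
ee_rot: [3.137, -0.348, 1.495]
wrist_force: [0.1, -0.5, 0.2]
width: 0.0939
```

```bash
python3 look.py b 190 350
```

```text
[0.54027228 0.07395414 0.01674988] [ 3.13693973 -0.34815999  1.49542041] [ 0.09600197 -0.52440087  0.23847527]
```

View pics/c_b.png

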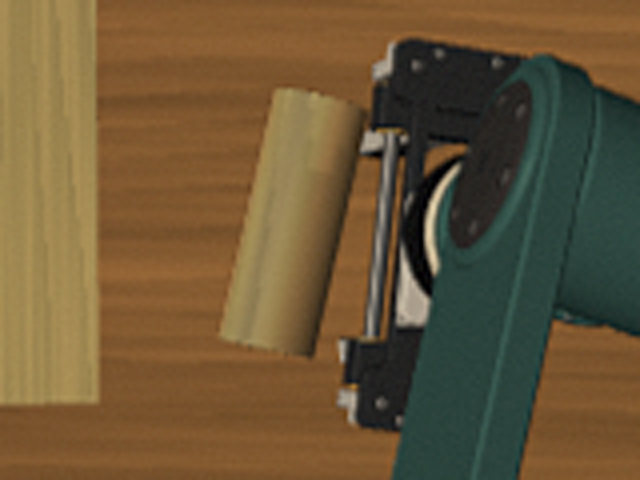

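```bash
cat > bar.py <<'E'
from t import *
from m import wood
import sys
P,R=cur();print("tcp",P.round(4),"yaw-pi/2",(R.as_euler('xyz')[2]-np.pi/2).round(3))
s=cams.snapshot("top");x0,x1=map(int,sys.argv[1:3])
m=np.zeros((480,640),np.uint8);m[185:300,x0:x1]=wood(s)[185:300,x0:x1]
m=cv2.morphologyEx(m,cv2.MORPH_OPEN,np.ones((5,5)))
c=max(cv2.findContours(m,0,2)[0],key=cv2.contourArea)
b=cv2.boxPoints(cv2.minAreaRect(c));b=b[np.argsort(b[:,1])]
z=float(sys.argv[3]) if len(sys.argv)>3 else .025
F,N=[onz(s,*q.mean(0)+.5,z) for q in(b[:2],b[2:])]
print("px",b.round(0).tolist());C=(F+N)/2
print("c",C.round(4),"len",np.linalg.norm(F-N).round(4),"wid",np.linalg.norm(onz(s,*b[0],z)-onz(s,*b[1],z)).round(4),"yaw",np.arctan2(*(F-N)[[1,0]]).round(3),"groove y",gy(C[0]))
E
python3 bar.py 222 282
```

```text
tcp [0.5403 0.075  0.0169] yaw-pi/2 -0.074
px [[256.0, 200.0], [280.0, 205.0], [242.0, 264.0], [265.0, 270.0]]
c [0.5534 0.1163 0.025 ] len 0.1344 wid 0.0499 yaw -0.194 groove y 0.2992363270946085
```

Request:
arm_command(
  plan=[1,0,0.36,0.3,0,-0.9,0,1,0,0.36,0.3,0,-0.9,0,1,0,0.36,0.3,0,-0.9,0,1,0,0.36,0.3,0,-0.9,0,1,0,0.36,0.3,0,-0.9,0,1,0,0.36,0.3,0,-0.9,0,1,0,0.36,0.3,0,-0.9,0,0.8,0,0.3,0,0,0,0],
)

```text
time: 5.1
tool_pos: [0.542, 0.1569, 0.0168]
ee_rot: [3.134, -0.348, 1.612]
wrist_force: [-0.1, 0.3, 0.3]
width: 0.094
```

```bash
python3 look.py d 150 310
```

```text
[0.54200831 0.15693259 0.01682656] [ 3.13374996 -0.34752612  1.61170339] [-0.0901795   0.27669423  0.29515768]
```

View pics/c_d.png

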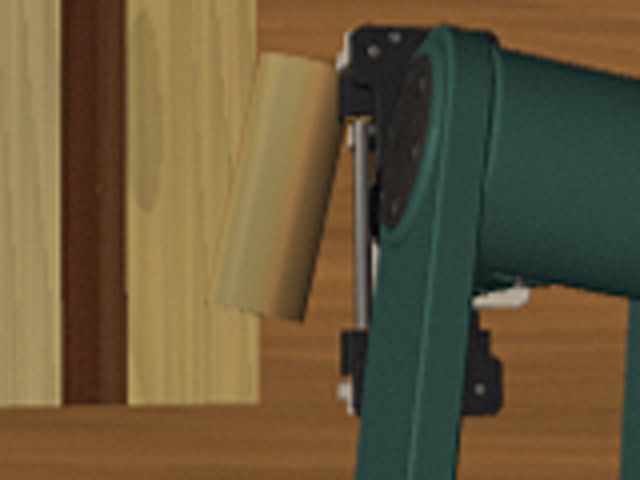

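The bar at about (219,227) has its near end on the ramp, still skewed at about -0.2 rad, and it has drifted in x relative to the fingers. I shift the fingers 3.3 cm toward the far end for leverage.

Request:
arm_command(
  plan=[-0.5,1,-0.2,0,0,0,0,0,1.2,0,0,0,0,0,0,1.1,0,0,0,-1,0,0,0,0,0,0,0,0],
)

```text
time: 5.65
tool_pos: [0.5764, 0.1518, 0.0173]
ee_rot: [3.127, -0.347, 1.63]
wrist_force: [-1.0, 0.2, 0.1]
width: 0.094
```

```bash
python3 look.py e 150 310
```

```text
[0.5763955  0.15176126 0.01728344] [ 3.12671349 -0.34731185  1.62974742] [-0.99394133  0.19212215  0.05958389]
```

View pics/c_e.png

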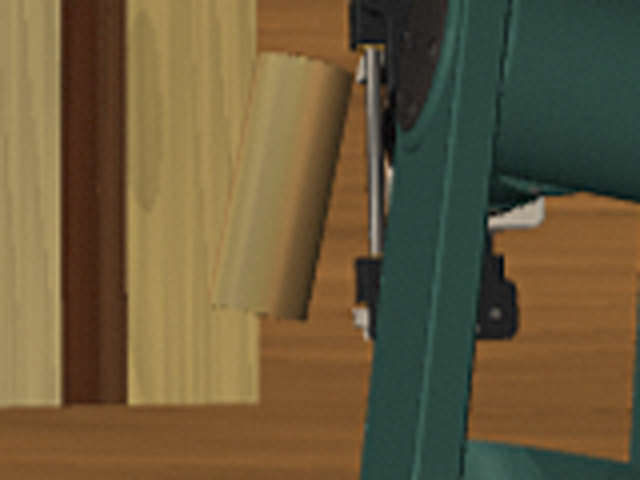

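Request:
arm_command(
  plan=[0.9,0,0.32,0.5,0,-1.5,0,0.9,0,0.32,0.5,0,-1.5,0,0.9,0,0.32,0.5,0,-1.5,0,0.9,0,0.32,0,0,0,0],
)

```text
time: 6.2
tool_pos: [0.5717, 0.1909, 0.0176]
ee_rot: [3.125, -0.346, 1.714]
wrist_force: [0.1, -0.4, 0.4]
width: 0.0943
```

```bash
python3 look.py f 150 310
```

```text
[0.57171506 0.19086963 0.01761342] [ 3.12455445 -0.34581588  1.71416155] [ 0.11354114 -0.39365095  0.40750647]
```

View pics/c_f.png

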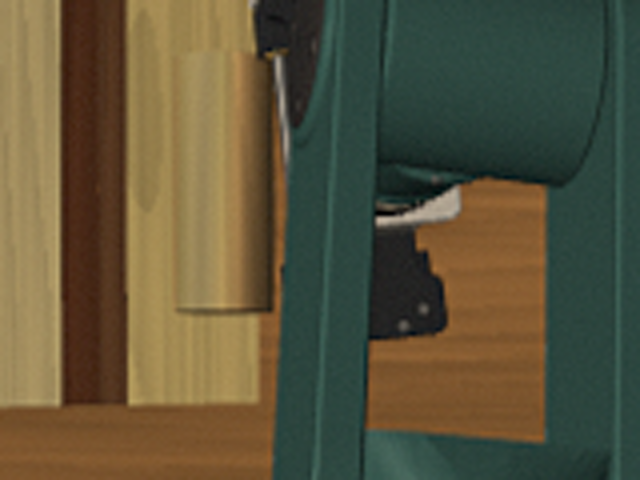

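Run:
```python
from t import *
s=cams.snapshot("top")
for q in((193.7,192.5),(218,192.5),(194,257.5),(217.5,257.5)): print(onz(s,*q,.03))
P,R=cur();c=(onz(s,206,225,.03))[:2];print(c,gy(c[0]),bz(*c))
follow(P,R,(c[0],c[1]),.04,c[1]+.006*np.arange(1,9),[.04]*8)
```

```text
[0.63691492 0.25613373 0.03      ]
[0.63809397 0.20661199 0.03      ]
[0.50438654 0.25088785 0.03      ]
[0.50551745 0.20328591 0.03      ]
[0.57103693 0.22881725] 0.2999414771758756 0.027580548407178853
1.1 0.3 0.1 -1.1 0.1 5.6  | bar 0.571 0.235 b0.04 z0.029
0.6 0.0 0.1 0.0 0.0 0.0  | bar 0.571 0.241 b0.04 z0.030
0.6 0.0 0.1 0.0 0.0 0.0  | bar 0.570 0.247 b0.04 z0.031
0.6 0.0 0.1 0.0 0.0 0.0  | bar 0.570 0.253 b0.04 z0.032
0.6 0.0 0.1 0.0 0.0 0.0  | bar 0.570 0.259 b0.04 z0.033
0.6 0.0 0.1 0.0 0.0 0.0  | bar 0.570 0.265 b0.04 z0.035
0.6 0.0 0.1 0.0 0.0 0.0  | bar 0.569 0.271 b0.04 z0.036
0.6 0.0 0.1 0.0 0.0 0.0  | bar 0.569 0.277 b0.04 z0.037
```

The bar now lies parallel to the groove at about (206,225), on the ramp. I square the fingers and push up the ramp.

Request:
arm_command(
  plan=[1.1,0.3,0.1,-1.1,0,5.6,0,0.6,0,0.1,0,0,0,0,0.6,0,0.1,0,0,0,0,0.6,0,0.1,0,0,0,0,0.6,0,0.1,0,0,0,0],
)

```text
time: 6.92
tool_pos: [0.5721, 0.2251, 0.0247]
ee_rot: [3.141, -0.347, 1.61]
wrist_force: [0.0, -2.0, 1.0]
width: 0.0936
```

```bash
python3 look.py g 130 290
```

```text
[0.57212693 0.22514861 0.02473472] [ 3.14130519 -0.34673889  1.60971107] [ 0.02718274 -2.00242334  1.02755136]
```

View pics/c_g.png

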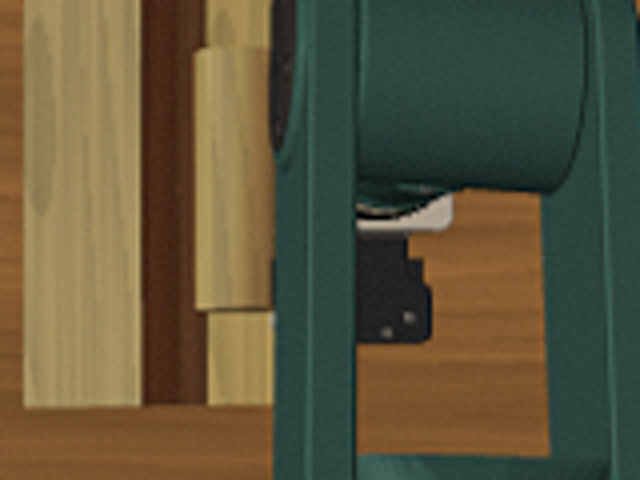

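The bar is straight and pressed by both fingers (2 N), with its left edge at u≈179 above the groove's edge. I continue slowly to the crest.

Request:
arm_command(
  plan=[0.5,0,0.1,0,0,0,0,0.5,0,0.1,0,0,0,0,0.5,0,0.1,0,0,0,0,0.5,0,0.1,0,0,0,0,0.4,0,0.1,0,0,0,0],
)

```text
time: 7.6
tool_pos: [0.5711, 0.2499, 0.0283]
ee_rot: [3.141, -0.348, 1.609]
wrist_force: [0.3, -0.8, -0.4]
width: 0.094
```

```bash
python3 look.py i 130 290
```

```text
[0.57108206 0.24988922 0.02826187] [ 3.14135996 -0.34759073  1.60942067] [ 0.26342631 -0.81813837 -0.42200796]
```

View pics/c_i.png

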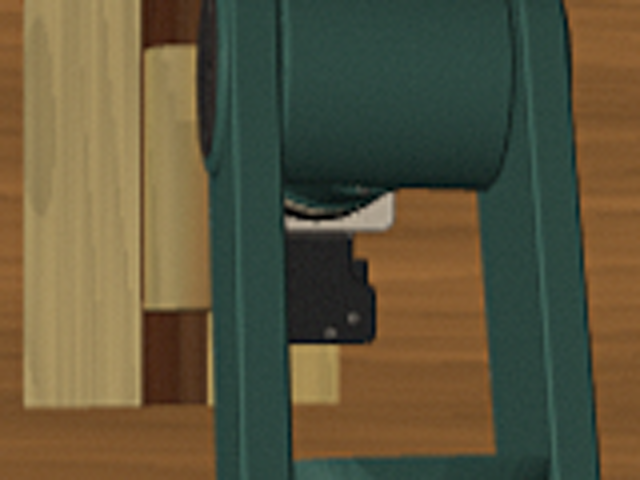

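Run:
```python
from t import *
s=cams.snapshot("top")
print("seated left edge px",proj(s,(.571,.325,.032)),"at crest",proj(s,(.571,.283+.025,.0378)),"seated right",proj(s,(.571,.275,.032)))
print(onz(s,166,225,.035), [onz(s,166,r,.035)[:2] for r in(191.5,257.5)])
s=cams.snapshot("side");cv2.imwrite("pics/side2.png",s["pixels"][:,:,::-1])
```

```text
seated left edge px [158.39840847 223.79264154] at crest [165.93768992 223.68647925] seated right [183.03318373 224.3764002 ]
[0.56861739 0.30860387 0.035     ] [array([0.6368022 , 0.31116565]), array([0.502874  , 0.30613382])]
```

View pics/side2.png

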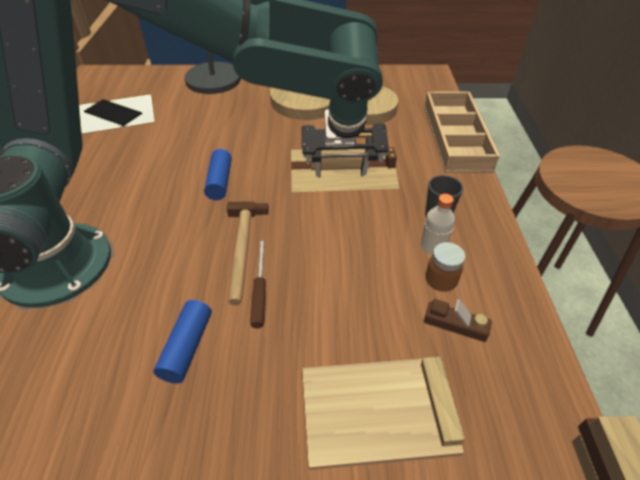

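The bar is right at the crest: its left edge is at u=166, where the crest predicts 165.9 and a seated bar 158.4. I nudge it over.

Request:
arm_command(
  plan=[0.3,0,0.1,0,0,0,0,0.3,0,0.1,0,0,0,0,0.3,0,0.1,0,0,0,0,0.2,0,0.1,0,0,0,0,0,0,0,0,0,0,0],
)

```text
time: 8.38
tool_pos: [0.5706, 0.2611, 0.0281]
ee_rot: [3.141, -0.347, 1.61]
wrist_force: [0.0, -0.6, -0.2]
width: 0.0937
```

```bash
python3 look.py j 130 290
```

```text
[0.57062661 0.26110012 0.02809977] [ 3.14136595 -0.34691031  1.60961709] [ 0.02821286 -0.62393551 -0.16102944]
```

View pics/c_j.png

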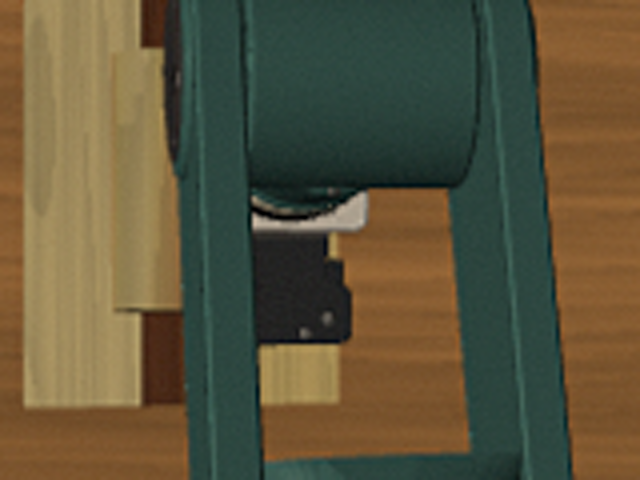

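The bar's left edge is at u≈158.5, where 158.4 was predicted for a seated bar, and the bar lies parallel to the groove. I back off and look.

Request:
arm_command(
  plan=[-0.6,0,-0.3,0,0,0,0,-1,0,-1,0,0,0,0,-1,0,-2,0,0,0,0,0,0,-4,0,-4,0,0.5,0,-3,-3,0,-8,0,1,0,-4,0,0,-8,0,1,0,-4,0,0,0,0,1],
)

```text
time: 9.3
tool_pos: [0.4629, 0.2001, 0.1194]
ee_rot: [3.137, 0.002, 1.611]
wrist_force: [-0.7, 0.2, -0.5]
width: 0.0572
```

```bash
python3 look.py k 130 290
python3 - <<'E'
from t import *
for n,st in(("top",0),):
    pass
s=cams.snapshot("side");crop(s,280,120,410,210,"c_ks.png",6)
P,R=cur();R2=Ro.from_euler('xyz',[np.pi,0,np.pi/2+.04])
for T in((.445,.2955,.11),):
    print(delta(P,R,np.array(T),R2))
E
```

```text
[0.46291639 0.20007607 0.11942016] [3.13726903e+00 1.75698278e-03 1.61079700e+00] [-0.74161373  0.18849585 -0.45405502]
(array([ 9.7 , -1.12,  0.78]), array([-0.02,  0.11, -0.01]))
```

View pics/c_k.png

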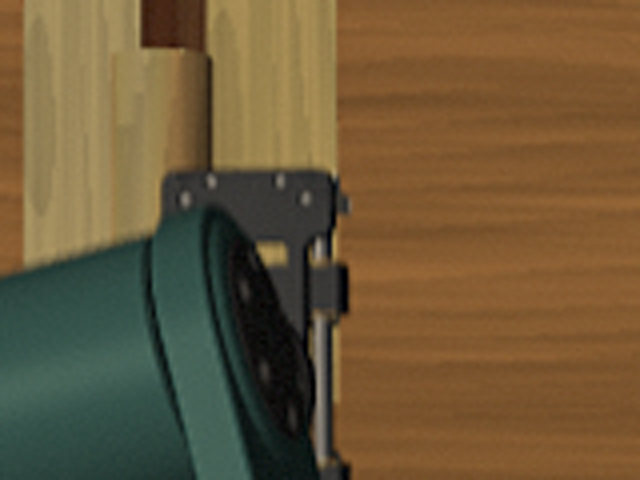

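View pics/c_ks.png

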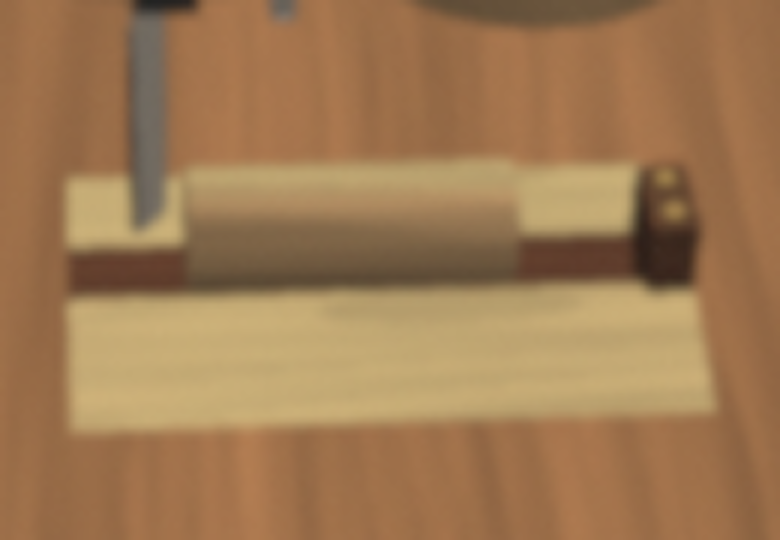

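The bar lies seated and straight in the groove, about 47 mm short of the stop in the side crop. The near end is at crop x≈187, the far end at 518 and the stop at 638. Now I go behind the near end with the jaws shut.

Request:
arm_command(
  plan=[3,-0.4,0,0,0,0,1,3.7,-0.4,0,0,0,0,1,3,-0.4,0,0,0,0,1,0,0,3,0,0,0,1,0,0,3,0,0,0,1,0,0,2.7,0,0,0,1,0,0,0,0,0,0,1],
)

```text
time: 10.28
tool_pos: [0.4468, 0.294, 0.0279]
ee_rot: [-3.138, 0.004, 1.608]
wrist_force: [-0.6, -0.3, 0.9]
width: 0.0004
```

```bash
python3 look.py l 100 260
python3 - <<'E'
from t import *
s=cams.snapshot("side");crop(s,250,120,410,210,"c_ls.png",5)
print(robot.get_obs()["width"])
E
```

```text
[0.44681127 0.29398289 0.02793447] [-3.13806798  0.00406041  1.60765335] [-0.61374278 -0.25840482  0.8976674 ]
0.0012084886770270438
```

View pics/c_ls.png

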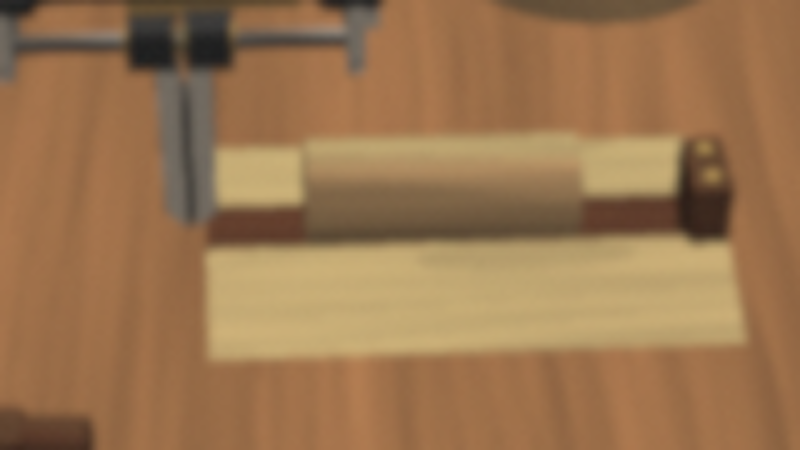

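View pics/c_l.png

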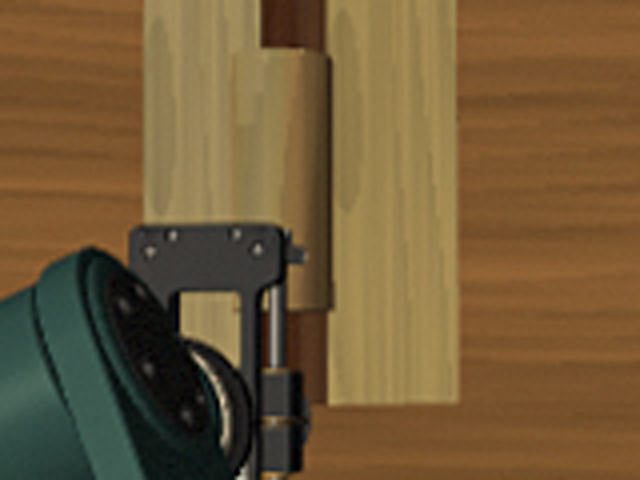

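Request:
arm_command(
  plan=[0.1,1.2,0,0,0,0,1,0,1.2,0,0,0,0,1,0,1.2,0,0,0,0,1,0,0.6,0,0,0,0,1,0,0.6,0,0,0,0,1,0,0.6,0,0,0,0,1,0,0.6,0,0,0,0,1,0,0.6,0,0,0,0,1],
)

```text
time: 11.38
tool_pos: [0.5134, 0.2991, 0.0295]
ee_rot: [3.141, 0.002, 1.609]
wrist_force: [-2.5, -0.2, 1.0]
width: 0.0003
```

Run:
```python
from t import *
P,R=cur();print(P,robot.get_obs()["wrist_force"],R.as_euler('xyz'))
s=cams.snapshot("side");crop(s,250,120,410,210,"c_ms.png",5)
```

```text
[0.51343094 0.29912467 0.02947702] [-2.50547314 -0.15165343  0.99705805] [3.14148233e+00 2.15103311e-03 1.60941649e+00]
```

View pics/c_ms.png

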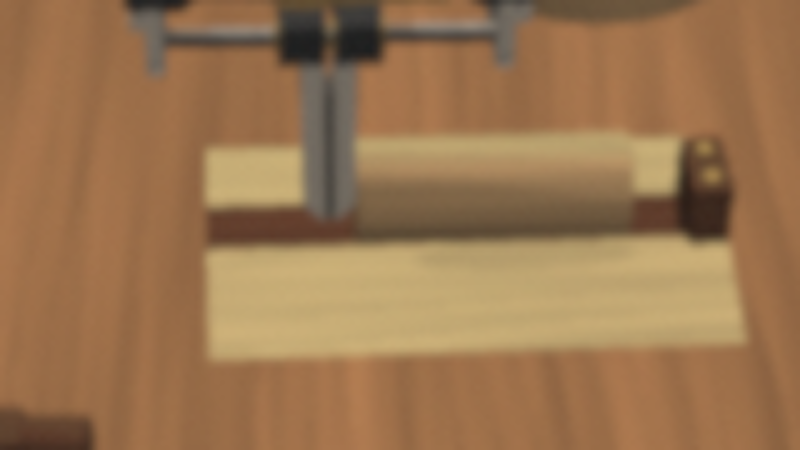

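Request:
arm_command(
  plan=[-0.1,0.5,0,0,0,0,1,0,0.5,0,0,0,0,1,0,0.4,0,0,0,0,1,0,0.3,0,0,0,0,1,0,0.2,0,0,0,0,1,0,0.2,0,0,0,0,1],
)

```text
time: 12.18
tool_pos: [0.5343, 0.2988, 0.0295]
ee_rot: [3.141, 0.002, 1.609]
wrist_force: [-1.2, -0.1, 0.1]
width: 0.0003
```

Request:
arm_command(
  plan=[0,0.2,0,0,0,0,1,0,0.2,0,0,0,0,1],
)

```text
time: 12.42
tool_pos: [0.5383, 0.299, 0.0295]
ee_rot: [3.141, 0.002, 1.609]
wrist_force: [-1.4, 0.4, -1.0]
width: 0.0007
```

Run:
```python
from t import *
P,R=cur();print(P,robot.get_obs()["wrist_force"],R.as_euler('xyz'))
s=cams.snapshot("side");crop(s,250,120,410,210,"c_ns.png",5)
```

```text
[0.53831695 0.29898705 0.02953712] [-1.38334548  0.43706614 -0.99858179] [3.14134087e+00 2.24135633e-03 1.60929520e+00]
```

View pics/c_ns.png

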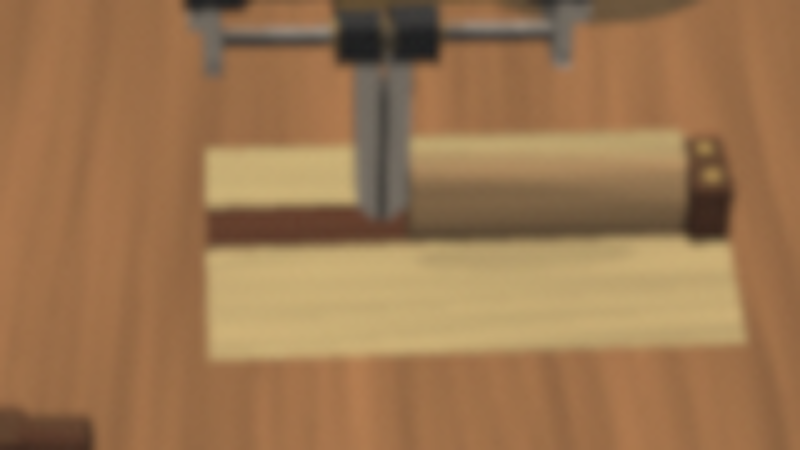

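Nearly there: the bar's far end at crop x≈685 is at the stop face, but the force has not risen yet. I nudge until it does.

Request:
arm_command(
  plan=[0,0.2,0,0,0,0,1,0,0.1,0,0,0,0,1],
)

```text
time: 12.72
tool_pos: [0.5413, 0.2991, 0.0296]
ee_rot: [3.141, 0.002, 1.609]
wrist_force: [-1.3, -0.8, 0.2]
width: 0.0007
```

Request:
arm_command(
  plan=[0,0.1,0,0,0,0,1,0,0.1,0,0,0,0,1],
)

```text
time: 12.98
tool_pos: [0.5416, 0.2991, 0.0296]
ee_rot: [-3.138, 0.003, 1.61]
wrist_force: [-7.7, -0.7, 3.4]
width: 0.0003
```

The force rose to 7.7 N while the tool moved only 0.3 mm of the 2 mm commanded, so the bar is on the stop. I hold briefly, then withdraw.

Request:
arm_command(
  plan=[0,0,0,0,0,0,1,0,0,0,0,0,0,1,0,-0.3,0,0,0,0,1,0,-1,0,0,0,0,1,0,-2,-1,0,0,0,1,0,-2,-4,0,0,0,1,-4,-3,-4,0,0,0,1,-5,-3,-3,0,0,0,1],
)

```text
time: 13.98
tool_pos: [0.4355, 0.2083, 0.1495]
ee_rot: [3.138, 0.002, 1.611]
wrist_force: [0.9, -0.8, 1.6]
width: 0.0006
```

Request:
arm_command(
  plan=[-6,-1,0,0,0,0,1,-6,-1,0,0,0,0,1,-6,0,0,0,0,0,1,0,0,0,0,0,0,1],
)

```text
time: 14.48
tool_pos: [0.4227, 0.0244, 0.1482]
ee_rot: [3.139, 0.003, 1.602]
wrist_force: [0.3, 0.4, 0.5]
width: 0.0002
```

Run:
```python
from t import *
P,R=cur();print(P,robot.get_obs()["wrist_force"])
t=cams.snapshot("top");crop(t,100,130,260,250,"c_ot.png",4)
s=cams.snapshot("side");crop(s,250,120,410,210,"c_os.png",4)
cv2.imwrite("pics/o.png",np.vstack([cv2.imread("pics/c_ot.png")]))
cv2.imwrite("pics/top_end.png",t["pixels"][:,:,::-1])
a=cv2.imread("pics/c_ot.png");b=cv2.imread("pics/c_os.png")
cv2.imwrite("pics/both.png",cv2.resize(np.vstack([a,b]),None,fx=.7,fy=.7))
print("stop exp top px of seat left/right far corners",proj(t,(.684,.3295,.032)),proj(t,(.685,.2795,.032)),proj(t,(.555,.3243,.032)),proj(t,(.556,.2743,.032)))
```

```text
[0.42268093 0.02444977 0.14820048] [0.29933385 0.35506675 0.54426078]
stop exp top px of seat left/right far corners [158.31285232 168.55866394] [182.83832282 168.6516387 ] [158.44157291 231.66039593] [183.11217276 231.75325495]
```

View pics/both.png

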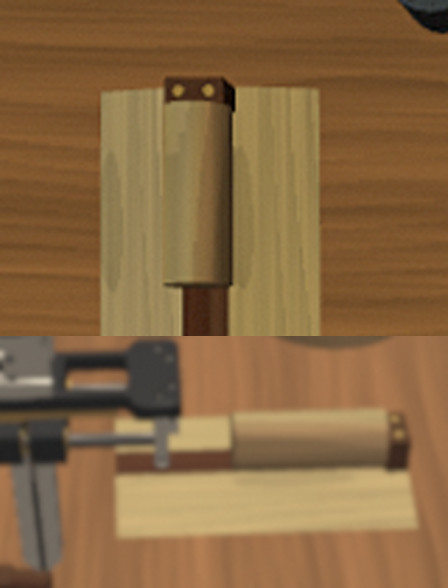

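View pics/top_end.png

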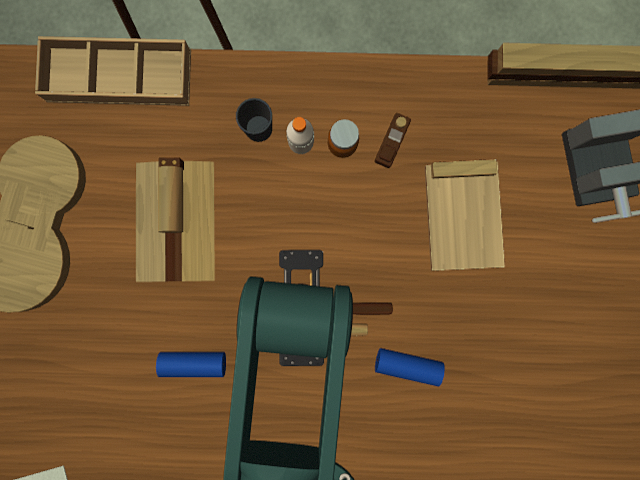

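The bar lies straight in the groove, with its far end at about (170,165) against the stop. The bystanders in view are at their starting pixels, and the arm is clear at z = 0.148 m. I hand the job in.

```bash
python3 -c "
from bench import close_job
print(close_job())"
```

```text
the job is handed in; nothing more can be done
None
```

I rolled the maple blank along the bench, up the ramp and into the groove. There it lay straight, about 45 mm short of the stop. I then pushed it endwise with the shut fingertips until it met the stop, backed off, and handed the job in at about 14.5 s of the 64 s. No verdict was reported.

- **At the stop:** the force rose from about 1.3 N to 7.7 N while the tool moved only 0.3 mm of a commanded 2 mm.
- **Last pictures:** with the arm clear, the top and side views show the bar straight in the groove and against the stop. The seated bar's edge in the top view matched the predicted pixel (158.5 against 158.4).
- **Bystanders:** the cup, bottle, jar, plane and bench hook are at their starting pixels. In the last top view the arm hides most of the mallet and screwdriver; the visible ends have not shifted, and the tool stayed clear of both.
- **What went differently:** the blank did not turn while rolling freely and kept its skew of about -0.2 rad until its near end met the ramp. I shifted the fingers toward its far end and pushed it straight there.

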